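Bolt down the tool chest lid

ROBOT

A 6-joint arm with a two-finger parallel gripper is mounted at the origin on the work surface. World frame = base frame: x ahead of the robot, y to its left, z up, the work surface at z = 0. Lengths are in mm, angles in rad, forces in N, time in s.
With the tool pointing down it reaches from about 275 to 750 mm from the base axis. Payload 10.2 kg.
Tool frame: the origin (TCP) lies at the very end of the fingers, on their centre line; the grasp point (between the pads) lies 19 mm behind it; z points along the fingers, y is the line along which they close (so a half turn about z gives the same grasp; the last joint's range is limited). The gripper opens to 85 mm and grips with 20 to 120 N. Pads are 22 mm wide; open, the fingers measure 114 mm over their backs; the gripper's body (76 mm by 85 mm) begins 54 mm behind the grasp point. The pads swing forward as they close: fully open they stand 13 mm farther back than shut.
Start: joints at [-1.444, 0.313, 1.498, -0, 1.331, -0.223], TCP at [179.91, -493.217, 231.294] pointing down, gripper open.
Joint ranges: [-2.94, 2.94], [-0.97, 2.17], [0.19, 2.56], [-1.23, 4.37], [0.02, 3.11], [-2.88, 2.88]. Speed limits (rad/s): [2.39, 2.39, 3.01, 3.14, 3.14, 3.14].

INTERFACE

Orientations are given as a unit quaternion [w, x, y, z].
In Python, from rig import ctrl gives the robot as it stands.
- The arm moves only by the tool step_arm, never from a script. Its argument "increments" is a list of rows, each a list of 3 entries, a list of its own where there are three numbers: the shift along the tool's x, y, z in cm, then the turn, a rotation vector about the tool's x, y, z in degrees, then the opening in per cent of the stroke, from 0 (shut) to 100 (fully open). A call has 1 to 8 rows; each row is the pose to reach, as a shift and turn from the pose commanded when the call began, along the tool's axes at that moment; what a row does not reach only later rows make up. A row lasts 1/8 s, in which the tool goes at most 62.5 mm and 10.7 degrees, less where a joint would pass 70% of its speed; a pose out of reach is approached as far as the arm can. A call with a gripper value outside its range is refused whole. The fingers move at their own pace and stop on an object; "squeeze" is the grip in N (left out, the last holds). Time passes only in rows, so rows that repeat a pose let the fingers close. It gives the time, the measured TCP pose, the force, the opening and the grip force at its end, in the units of the state.
- ctrl.sense(): the state, without advancing time (a new reading comes with each control period).
- ctrl.capture(name): name is "scene" or "top" or "wrist"; returns a dict with "img" (384x512x3 uint8, red, green, blue), "fx", "fy", "cx", "cy" (pixels), "k1" (the pictures are not rectified: a ray, as slopes to the right and down, at radius r is drawn at 1 + k1 r^2 times it, then the intrinsics apply), "extrinsics" (4x4, takes a point from camera to world coordinates). Camera axes: x right, y down, z forward; pixel columns grow to the right and rows downward; lengths in mm; the calibration is good to about 2 mm. A picture is of the moment at which its call begins. There is no depth.
- ctrl.finish_job(): hands the job in; it is judged then, once.
The state is a dict: "time_s": time; "joints": joint angles; "dq": joint speeds; "tau": joint torques, N m; "eef_pos": TCP position; "ee_rot": TCP orientation; "force": force on the tool from outside, world axes, zero at the start; "wrist_torque": the same for the moment, N m; "grip_width": opening from 0.0 (shut) to 1.0 (fully open); "grip_force": force on a finger pad.
Only numpy, scipy, OpenCV 4.12 (cv2) and the standard library are available. Lean on these libraries where they do the work, as an engineer would, in place of code of your own. Each camera call takes 0.05 s, during which the arm holds its last target. There are 200 camera calls.

TASK

Close the lid of the plywood tool chest, then press it down against its springy rubber seal and slide the steel bolt across, without forcing it, until it is fully home in its keeper and holds the lid down. Leave the other things on the bench alone.

Things in the scene. Friction and masses are not known exactly. Their poses are not given: they have to be found in the camera images.
- chest: Plywood tool chest fixed to the bench, 260 (x) by 410 (y) by 125 mm high. Origin: centre of its underside; x points to its back (hinge side), y to its left, z up. Its right 296 mm is closed by a lid; the strip at its left (y from 108 to 208) is a fixed deck whose top is at z = 125. The lid's hinge axis runs along y at x = 120, z = 110.
- lid (a joint): Angle of the plywood lid (rad), 0 = hard down; grows as the free (front) edge rises. 250 mm from hinge to edge, 15 mm thick, underside on the hinge axis. Its weight is balanced and the hinge drags (1 to 3 N at the edge), so it stays where it is left. It meets the soft rubber seal at about 0.10; from there to hard down the press at the bolt rises evenly from about 3 to 15 N.
- lid_edge (a point): Middle of the lid's free front edge, on its upper face, 250 mm from the hinge axis; x runs towards the hinge, y along the edge. The bolt's axis lies 45 mm behind this edge; the front 22 mm of the lid and all to the right of y = -110 of the chest is bare plywood, free to push on.
- bolt (a joint): How far the bolt has slid (m), towards the chest's +y. 0 = drawn right back, 0.050 = its end stop, fully home. The tip meets the keeper's mouth at 0.018 and its far side at 0.042. It needs about 3 N to slide and stays where it is left. If it is blocked at about 0.018 the lid is too high or too low. Bolt and keeper must not bear on each other with more than 25 N, knocks included: slide it slowly.
- bolt_handle (a point): Centre of the bolt's square upright steel handle, 18 by 18 mm and 46 mm tall, faces square to the chest, to be gripped from above. With the lid flat it is 37 mm above the lid's upper face. Pressing the handle down presses the lid down; as it sinks it also moves 0.28 mm to the front per mm. The guides, 26 mm or more clear of the handle on either side, stand 26 mm above the lid.
- bolt_tip (a point): Centre of the bolt's tip, 110 mm along +y of the chest from the handle; a 12 by 12 mm square bar with a flat end, its axis 12 mm above the lid's upper face.
- keeper_foot (a point): Point on the chest's fixed deck straight below the middle of the keeper's mouth. The steel keeper is 36 mm wide, 24 mm deep along y; its opening is 20 mm wide and 14 mm high. It was packed up by eye: the middle of its opening is from 13 to 27 mm above this point, so the bolt goes in when the lid at the bolt is 1 to 15 mm above hard down, right to about 1 mm: lower it slowly from the seal and feel for it.
- jar: Bystander: small glass jar with a steel cap, 48 mm wide, 60 mm tall, standing on the chest's deck behind the keeper. Origin: centre of its underside.
- tape_roll: Bystander: roll of grey tape lying flat, 100 mm wide, 45 mm high. Origin: centre of its underside.
- screwdriver: Bystander: screwdriver lying on the bench to the left of the chest. Origin at its middle, underside.
- wrench: Bystander: wrench lying on the bench to the right of the chest. Origin at its middle, underside.
- spray_can: Bystander: grey spray can, 66 mm wide, 190 mm tall. Origin: centre of its underside.
- mug: Bystander: white mug, 84 mm wide, 95 mm tall. Origin: centre of its underside.
- parts_bin: Bystander: open black parts bin 120 by 90 by 60 mm. Origin: centre of its underside.

How it is judged (in metres and radians):
On the way:
1. the lid has been closed onto its seal (value of joint lid below 0.12 rad), for 0.2 s.
At the end, for the whole second after the job is handed in: The bolt is home in the keeper (slid at least 46 of its 50 mm, so that its tip is through the keeper) and holds the lid down on its compressed seal (lid angle below 0.092 rad) with nothing touching it (value of joint bolt above 0.046 m and value of joint lid below 0.092 rad).
It fails at once if the bolt is forced: more than 25 N between bolt and keeper (contact force between bolt and keeper above 25 N).
It fails at once if another thing on the bench or the chest is moved by more than 20 mm (distance of any of jar, tape_roll, screwdriver, wrench, spray_can, mug, parts_bin from where it was at the start of the episode above 0.02 m).
It also fails if it takes over 72 s, if anything falls off the work surface, if the arm or the gripper's body presses on something with over 40 N, if the wrist force passes 120 N, or if a joint passes its speed limit or range.

## Working session

There is one attempt and no reset: what is moved stays moved. The work goes in short steps, Python scripts to look and compute and a tool call to move; the robot and the scene stay as the last step left them, time stands still between calls to the robot, and variables do not carry over. Pictures are saved under pics/ and viewed, at most 10 in all, crops included, and the job is handed in when it is done.

Besides the shell and the picture viewer there is one more tool, called as a command line: name --argument value ..., lists and objects as JSON in quotes. step_arm: Moves the arm, as the interface text tells. Its arguments: {"type":"object","properties":{"increments":{"type":"array"},"squeeze":{"type":"number"}},"required":["increments"]}

```bash
mkdir -p pics
cat > h.py <<'E'
import numpy as np, cv2, pickle
from rig import ctrl
def snap(n,f):
    c=ctrl.capture(n); cv2.imwrite(f'pics/{f}.png',c['img'][:,:,::-1]); pickle.dump(c,open(f'pics/{f}.pkl','wb')); return c
def load(f): return pickle.load(open(f'pics/{f}.pkl','rb'))
def ray(c,u,v):
    d=np.array([(u-c['cx'])/c['fx'],(v-c['cy'])/c['fy']]); p=d.copy()
    for _ in range(30): p=d/(1+c['k1']*(p@p))
    E=np.array(c['extrinsics']); r=E[:3,:3]@np.r_[p,1]; return E[:3,3],r/np.linalg.norm(r)
def onz(c,u,v,z):
    o,r=ray(c,u,v); return o+r*(z-o[2])/r[2]
def tri(*a):
    A=np.zeros((3,3));b=np.zeros(3)
    for c,u,v in a:
        o,r=ray(c,u,v); P=np.eye(3)-np.outer(r,r); A+=P; b+=P@o
    return np.linalg.solve(A,b)
def proj(c,p):
    E=np.array(c['extrinsics']); q=E[:3,:3].T@(np.array(p)-E[:3,3]); s=q[:2]/q[2]; s=s*(1+c['k1']*(s@s))
    return np.array([c['fx']*s[0]+c['cx'],c['fy']*s[1]+c['cy']])
E
python3 - <<'E'
from h import *
for n in('scene','top'):
    c=snap(n,n+'0'); print(n,np.round(c['extrinsics'],2).tolist(),c['fx'],c['k1'])
print(ctrl.sense())
E
```

```text
scene [[0.71, 0.42, -0.56, 1109.33], [0.7, -0.44, 0.56, -577.37], [-0.01, -0.79, -0.61, 761.47], [0.0, 0.0, 0.0, 1.0]] 383.4164650214369 -0.053970105161462605
top [[-0.02, -1.0, 0.07, 429.37], [-1.0, 0.02, 0.0, -10.1], [-0.01, -0.07, -1.0, 1290.99], [0.0, 0.0, 0.0, 1.0]] 421.9838317605228 -0.09652672661325164
{'time_s': 0.1, 'joints': array([-1.44441143e+00,  3.13387391e-01,  1.49836558e+00, -4.78994572e-08,
        1.33099181e+00, -2.23399664e-01]), 'dq': array([-0.00034239, -0.00175441, -0.00070194,  0.00070329, -0.00082991,
       -0.00131277]), 'tau': array([ 3.14620171e-03, -4.12899649e+01, -2.60144770e+01, -1.47405262e-04,
        2.97737446e-03, -1.87954748e-05]), 'eef_pos': array([ 179.87413408, -492.97990223,  230.79402329]), 'ee_rot': array([-5.75391278e-04,  9.84745123e-01,  1.74002041e-01,  2.79093478e-05]), 'force': array([0.16798566, 0.45427542, 0.30409595]), 'wrist_torque': array([-0.05376593, -0.01238998, -0.01397817]), 'grip_force': 0.0, 'grip_width': 0.9993150630771276}
```

View pics/scene0.png

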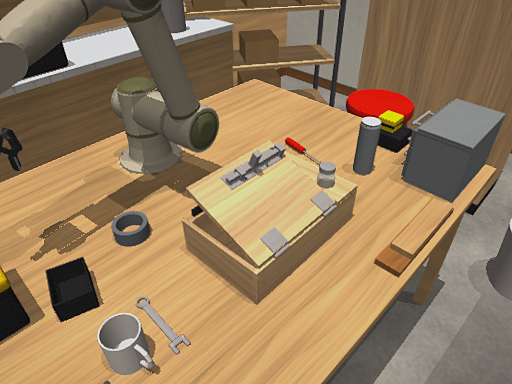

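View pics/top0.png

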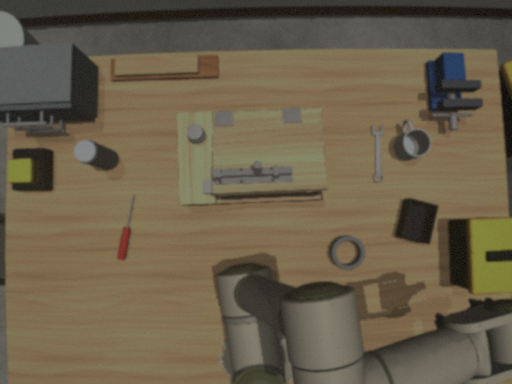

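The scene view shows the chest with its lid partly open. The top view shows the chest at about cols 178-325, rows 110-205, with the handle near (257,167) and the keeper near (208,187). I'll enlarge both.

Run:
```python
from h import *
for n,(x,y,w,h) in {'top':(165,95,180,130),'scene':(170,125,200,150)}.items():
    c=load(n+'0')['img'][y:y+h,x:x+w,::-1]; s=4
    cv2.imwrite(f'pics/{n}0c.png',cv2.resize(c,None,fx=s,fy=s,interpolation=cv2.INTER_CUBIC))
c=load('top0')
for u,v,z in [(178,205,125),(178,111,125),(323,109,125)]: print(onz(c,u,v,z))
```

```text
[456.08490606 215.92412096 125.        ]
[721.17935017 214.22297078 125.        ]
[ 717.19259733 -194.90154118  125.        ]
```

View pics/top0c.png

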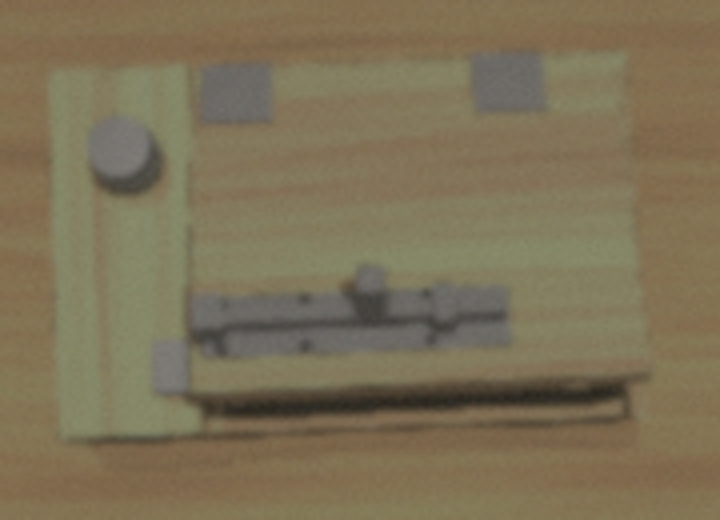

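View pics/scene0c.png

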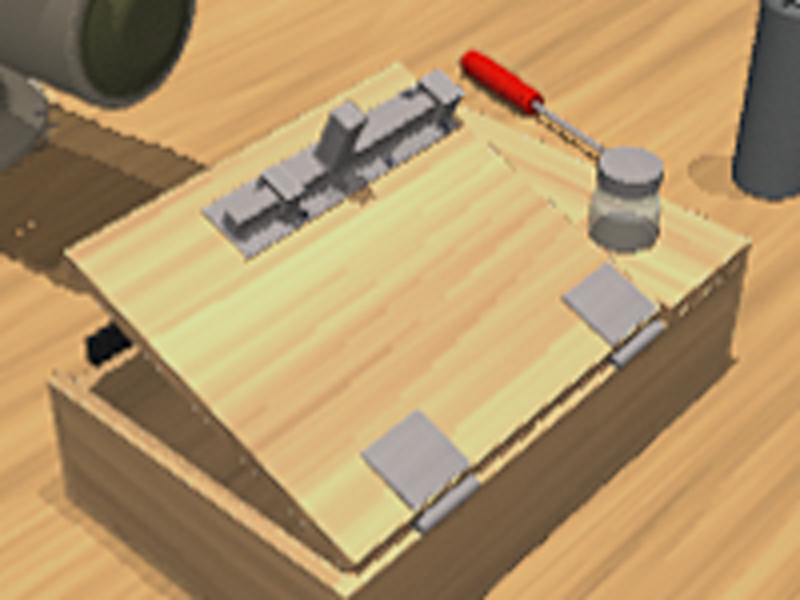

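```bash
cat > fit.py <<'E'
from h import *
from scipy.optimize import least_squares
T,S=load('top0'),load('scene0')
t=lambda u,v:(T,u/4+165-.375,v/4+95-.375)
s=lambda u,v:(S,u/4+170-.375,v/4+125-.375)
for n,a,b in [('deckBL',t(50,68),s(750,243)),('lidFR',t(650,375),s(68,252)),('lidFL',t(188,390),s(400,65)),('boxFR',t(632,418),s(52,378)),('lidBR',t(628,52),s(352,565)),('handle',t(370,277),s(350,113)),('keeperFLtop?',t(152,340),s(440,70))]:
    print(n,np.round(tri(a,b),1))
def lidp(l,y,h,a): # l from hinge, h above underside
    return np.array([120-l*np.cos(a)+h*np.sin(a)*1, y,110+l*np.sin(a)+h*np.cos(a)])
def W(p,q):
    c,s_=np.cos(p[2]),np.sin(p[2]); return np.array([p[0]+c*q[0]-s_*q[1],p[1]+s_*q[0]+c*q[1],q[2]])
def res(p):
    a=p[3];r=[]
    for (c,u,v),q in [(t(62,438),(-130,p[4],125)),(t(50,68),(130,p[4],125)),(s(750,243),(130,p[4],125)),
        (t(650,375),lidp(250,p[5],15,a)),(s(68,252),lidp(250,p[5],15,a)),(t(188,388),lidp(250,106,15,a)),(s(400,65),lidp(250,106,15,a)),
        (t(370,277),lidp(205,p[6],15+p[7],a)),(s(350,113),lidp(205,p[6],15+p[7],a)),
        (t(152,340),(p[8]+18,p[9]+12,p[10])),(t(188,340),(p[8]+18,p[9]-12,p[10])),(t(152,395),(p[8]-18,p[9]+12,p[10])),(s(462,92),(p[8]+18,p[9]+12,p[10])),(s(440,70),(p[8]-18,p[9]+12,p[10]))]:
        r+=list(proj(c,W(p,q))-[u,v])
    return np.array(r)
if __name__=='__main__':
    o=least_squares(res,[588,0,0,.5,205,-190,0,60,-85,120,155],loss='soft_l1')
    print(np.round(o.x,3)); print(np.round(res(o.x).reshape(-1,2),1).tolist())
E
python3 fit.py
```

```text
deckBL [720.1 217.2 121.1]
lidFR [ 489.4 -182.8  212.9]
lidFL [485.7 112.4 211.7]
boxFR [ 463.9 -189.3  101. ]
lidBR [ 723.4 -187.7  127.6]
handle [551.1  -5.7 254.9]
keeperFLtop? [514.2 130.8 212.4]
[ 5.94726e+02  8.15300e+00  1.90000e-02  3.66000e-01  2.04673e+02
 -1.88974e+02 -1.30390e+01  6.17520e+01 -9.01800e+01  1.19819e+02
  1.93856e+02]
[[-0.1, -0.9], [0.5, -0.5], [0.2, -0.8], [-0.5, -0.8], [-0.6, 0.0], [-0.1, 0.8], [-0.5, -0.6], [-0.3, -0.2], [-0.4, -0.0], [-0.5, -0.2], [-0.4, -0.6], [-0.1, -0.2], [-0.5, -0.4], [-4.7, 0.7]]
```

step_arm --increments '[[[4,-2,-2],[0,0,4],60],[[9,-4.5,-3],[0,0,8],20],[[15,-7.5,-3],[0,0,12],0],[[21,-11,-3],[0,0,16],0],[[27,-14.2,-3],[0,0,19],0],[[33,-17.4,-3],[0,0,19],0],[[38,-20,-3],[0,0,19],0],[[41.7,-22,-3],[0,0,19],0]]'

```text
time_s: 1.1
eef_pos: [497.3, -141.7, 261.1]
ee_rot: [-0.0, 1.0, 0.009, -0.0]
force: [0.6, -1.6, -0.1]
grip_width: -0.001
grip_force: 0.0
```

```bash
sed -i 's/,(s(462,92).*(s(440,70),[^)]*))\]/]/; s/,(s(462,92).*\]:/]:/; s/(p\[8\]+18,p\[9\]+12,p\[10\])/(p[8]+18,p[9]+12,160)/g' fit.py; sed -i 's/p\[10\]/160/g' fit.py; python3 fit.py; python3 -c "
from h import *
s=ctrl.sense();print(s['time_s'],s['eef_pos'],s['ee_rot'],s['grip_width'],s['force'])"
```

```text
deckBL [720.1 217.2 121.1]
lidFR [ 489.4 -182.8  212.9]
lidFL [485.7 112.4 211.7]
boxFR [ 463.9 -189.3  101. ]
lidBR [ 723.4 -187.7  127.6]
handle [551.1  -5.7 254.9]
keeperFLtop? [514.2 130.8 212.4]
[ 5.94744e+02  8.21100e+00  2.00000e-02  3.66000e-01  2.04627e+02
 -1.88992e+02 -1.30770e+01  6.17450e+01 -8.85580e+01  1.23171e+02
  1.55000e+02]
[[-0.1, -0.8], [0.5, -0.4], [0.2, -0.8], [-0.5, -0.8], [-0.6, 0.0], [-0.1, 0.8], [-0.6, -0.6], [-0.3, -0.2], [-0.4, 0.0], [-0.1, 0.3], [-0.2, -0.1], [0.3, -0.1]]
1.1 [ 497.34033342 -141.74557833  261.13037205] [-9.41329403e-06  9.99957146e-01  9.25710561e-03 -1.09064873e-04] -0.0008473071019596048 [ 0.6448769  -1.63028504 -0.13730938]
```

step_arm --increments '[[[0,0,2.5],[0,0,0],0],[[0,0,4.5],[0,0,0],0],[[0,0,5.2],[0,0,0],0],[[0,0,6],[0,0,0],0],[[-0.3,0,7],[0,0,0],0],[[-0.5,0,8],[0,0,0],0],[[-0.7,0,8.8],[0,0,0],0],[[-0.7,0,9.5],[0,0,0],0]]'

```text
time_s: 2.1
eef_pos: [489.1, -143.8, 165.8]
ee_rot: [-0.0, 1.0, 0.009, -0.0]
force: [-1.0, 0.5, 1.2]
grip_width: -0.002
grip_force: 0.7
```

step_arm --increments '[[[0,0,0.5],[0,0,0],0],[[0,0,1],[0,0,0],0],[[0,0,1.4],[0,0,0],0],[[0,0,1.7],[0,0,0],0],[[0,0,2],[0,0,0],0],[[0,0,2.2],[0,0,0],0],[[0,0,2.2],[0,0,0],0],[[0,0,2.2],[0,0,0],0]]'

```text
time_s: 3.1
eef_pos: [489.3, -143.8, 144.3]
ee_rot: [0.0, 1.0, 0.009, 0.0]
force: [-1.2, -0.2, 2.7]
grip_width: 0.003
grip_force: 1.0
```

Run:
```python
from h import *
for n in('top','scene'):
    c=snap(n,n+'1')
a,b=load('top1')['img'][95:225,165:345,::-1],load('scene1')['img'][125:275,170:370,::-1]
cv2.imwrite('pics/b1.png',np.hstack([cv2.resize(a,(400,289),interpolation=2),cv2.resize(b,(385,289),interpolation=2)]))
cv2.imwrite('pics/s1c.png',cv2.resize(b,(800,600),interpolation=2))
print(ctrl.sense()['eef_pos'],ctrl.sense()['force'])
```

```text
[ 489.33540877 -143.7850834   144.28390799] [-0.36253515 -0.35246668  3.15636686]
```

View pics/s1c.png

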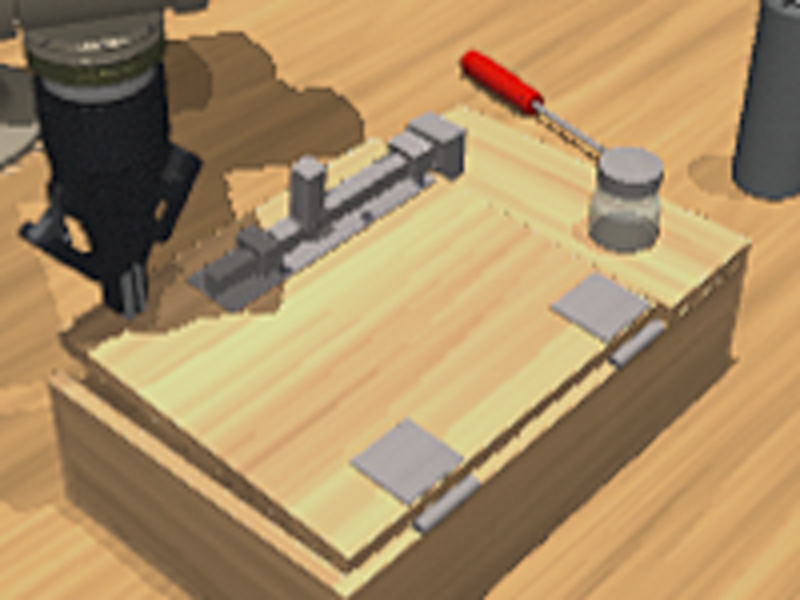

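The lid is down near the seal. The handle's top face is near crop (308,165) and the keeper's top face near (439,130).

Run:
```python
from fit import *
S1,T1=load('scene1'),load('top1')
s1=lambda u,v:(S1,u/4+170-.375,v/4+125-.375)
p=[594.74,8.21,.02]
k=tri(t(170,367),s1(439,130)); print('keeper top',k)
c,s_=np.cos(.02),np.sin(.02); R=np.array([[c,s_],[-s_,c]]); print('chest',R@(k[:2]-p[:2]))
# handle predicted vs seen
for a in (.07,.085,.1,.115):
    w=W(p,lidp(205,-13.1,75,a)); f=W(p,lidp(250,-189,15,a)); print(a,w,(proj(S1,w)-[170,125]+.375)*4,(proj(S1,f)-[170,125]+.375)*4, proj(T1,w))
a=T1['img'][150:215,200:290,::-1]
cv2.imwrite('pics/t1c.png',cv2.resize(a,None,fx=8,fy=8,interpolation=2))
```

```text
deckBL [720.1 217.2 121.1]
lidFR [ 489.4 -182.8  212.9]
lidFL [485.7 112.4 211.7]
boxFR [ 463.9 -189.3  101. ]
lidBR [ 723.4 -187.7  127.6]
handle [551.1  -5.7 254.9]
keeperFLtop? [514.2 130.8 212.4]
keeper top [505.32655788 131.53146071 157.21552432]
chest [-86.92929524 125.08494687]
0.07 [515.76559095  -6.47231925 199.15460872] [309.09980741 166.24373942] [ 58.75525487 328.83660232] [257.56824616 179.64895019]
0.085 [517.12500346  -6.44512737 202.13325056] [310.50901344 163.24165068] [ 58.54738603 324.65052795] [257.5404367  179.03511947]
0.1 [518.52893206  -6.41704506 205.09116281] [311.97568178 160.2768568 ] [ 58.39632972 320.49106654] [257.51180025 178.40153591]
0.115 [519.97706086  -6.38807862 208.02767994] [313.49997932 157.35021553] [ 58.30256686 316.35904607] [257.48233871 177.74823062]
```

View pics/t1c.png

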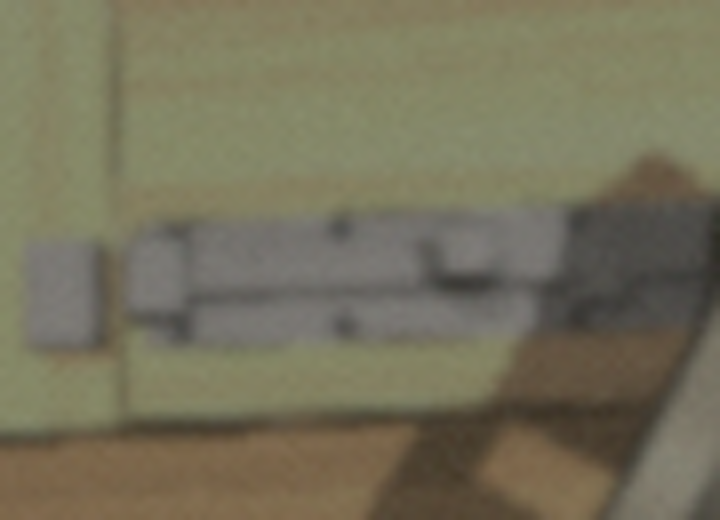

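step_arm --increments '[[[0,0,-3],[0,0,0],0],[[0.3,0,-7],[0,0,0],20],[[1,-3,-9],[0,0,0],60],[[2,-7,-9],[0,0,0],65],[[2.5,-11,-9],[0,0,0],65],[[2.85,-13.7,-9],[0,0,0],65],[[2.85,-13.7,-9],[0,0,0],65],[[2.85,-13.7,-9],[0,0,0],65]]'

```text
time_s: 4.2
eef_pos: [515.3, -6.8, 234.1]
ee_rot: [0.0, 1.0, 0.009, -0.0]
force: [-0.4, -0.7, 0.4]
grip_width: 0.65
grip_force: 0.0
```

Run:
```python
from h import *
c=snap('wrist','w2'); print(np.round(c['extrinsics'],2).tolist()); s=ctrl.sense(); print(s['eef_pos'],s['grip_width'])
for x in (506.5,515.5,524.5):
  for y in (-15.5,-6.5,2.5): print(x,y,proj(c,[x,y,201]))
```

```text
[[0.02, -0.95, -0.3, 591.57], [-1.0, -0.02, -0.0, -5.6], [-0.0, 0.3, -0.95, 376.39], [0.0, 0.0, 0.0, 1.0]]
[515.2896994   -7.06966395 234.16097399] 0.6483480619620663
506.5 -15.5 [271.99476219 232.62398539]
506.5 -6.5 [256.74423029 232.36475693]
506.5 2.5 [241.48737123 232.10714007]
515.5 -15.5 [272.47959802 218.55796729]
515.5 -6.5 [257.01349244 218.29237072]
515.5 2.5 [241.54089153 218.02791401]
524.5 -15.5 [272.97883064 204.08911848]
524.5 -6.5 [257.29047212 203.81689397]
524.5 2.5 [241.59544276 203.54529411]
```

View pics/w2.png

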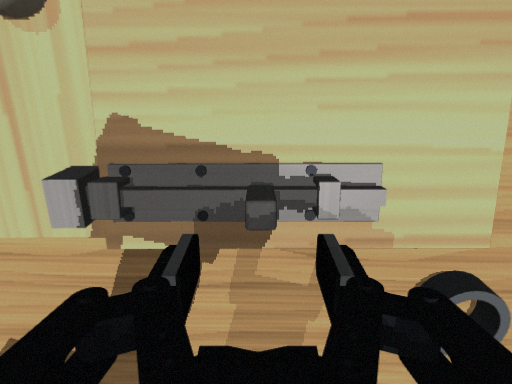

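The wrist view shows the handle's top face at cols 246-276, rows 200-229, about 2.5 mm +x and 2 mm −y of the fingers' line. I'll correct for that, descend and grip.

step_arm --increments '[[[0.25,0.2,1.5],[0,0,0],65],[[0.25,0.2,3],[0,0,0],65],[[0.25,0.2,4.5],[0,0,0],65],[[0.25,0.2,5.7],[0,0,0],65],[[0.25,0.2,5.7],[0,0,0],30],[[0.25,0.2,5.7],[0,0,0],15],[[0.25,0.2,5.7],[0,0,0],5],[[0.25,0.2,5.7],[0,0,0],5]]' --squeeze 60

```text
time_s: 5.25
eef_pos: [518.1, -8.3, 177.9]
ee_rot: [0.0, 1.0, 0.009, 0.001]
force: [-0.4, 0.6, 2.7]
grip_width: 0.197
grip_force: 60.7
```

step_arm --increments '[[[0,-0.2,0],[0,0,0],5],[[0,-0.4,0],[0,0,0],5],[[0,-0.6,0],[0,0,0],5],[[0,-0.8,0],[0,0,0],5],[[0,-1.0,0],[0,0,0],5],[[0,-1.2,0],[0,0,0],5],[[0,-1.3,0],[0,0,0],5],[[0,-1.3,0],[0,0,0],5]]'

```text
time_s: 6.25
eef_pos: [517.6, 5.0, 177.4]
ee_rot: [-0.0, 1.0, 0.009, 0.0]
force: [-1.3, -2.0, 4.6]
grip_width: 0.204
grip_force: 61.2
```

step_arm --increments '[[[0,-0.1,0],[0,0,0],5],[[0,-0.2,0],[0,0,0],5],[[0,-0.25,0],[0,0,0],5],[[0,-0.3,0],[0,0,0],5],[[0,-0.35,0],[0,0,0],5],[[0,-0.4,0],[0,0,0],5]]'

```text
time_s: 7.0
eef_pos: [517.6, 6.7, 177.5]
ee_rot: [0.002, 1.0, 0.009, 0.0]
force: [-3.2, -17.2, 4.8]
grip_width: 0.198
grip_force: 61.2
```

step_arm --increments '[[[0,0.07,0],[0,0,0],5],[[0,0.07,0.05],[0,0,0],5],[[-0.03,0.07,0.1],[0,0,0],5],[[-0.04,0.07,0.15],[0,0,0],5],[[-0.06,0.07,0.2],[0,0,0],5],[[-0.07,0.07,0.25],[0,0,0],5],[[-0.08,0.07,0.3],[0,0,0],5]]'

```text
time_s: 7.88
eef_pos: [517.1, 6.6, 175.7]
ee_rot: [0.002, 1.0, 0.009, 0.001]
force: [-7.1, -10.3, 15.9]
grip_width: 0.197
grip_force: 62.7
```

step_arm --increments '[[[-0.07,0,0.05],[0,0,0],5],[[-0.1,0,0.1],[0,0,0],5],[[-0.12,0,0.15],[0,0,0],5],[[-0.14,0,0.2],[0,0,0],5],[[-0.15,0,0.25],[0,0,0],5],[[-0.17,0,0.3],[0,0,0],5]]'

```text
time_s: 8.62
eef_pos: [516.0, 6.5, 173.1]
ee_rot: [0.002, 1.0, 0.009, 0.002]
force: [-2.3, -11.7, 14.5]
grip_width: 0.197
grip_force: 62.7
```

step_arm --increments '[[[-0.02,0,0.05],[0,0,0],5],[[-0.04,0,0.1],[0,0,0],5],[[-0.06,0,0.15],[0,0,0],5],[[-0.08,0,0.2],[0,0,0],5],[[-0.09,0,0.25],[0,0,0],5],[[-0.1,0,0.3],[0,0,0],5]]'

```text
time_s: 9.38
eef_pos: [514.9, 6.6, 170.1]
ee_rot: [0.002, 1.0, 0.009, 0.002]
force: [-5.7, -9.6, 16.7]
grip_width: 0.2
grip_force: 63.1
```

step_arm --increments '[[[-0.04,0,0.05],[0,0,0],5],[[-0.06,0,0.1],[0,0,0],5],[[-0.08,0,0.15],[0,0,0],5],[[-0.1,0,0.2],[0,0,0],5],[[-0.11,0,0.25],[0,0,0],5],[[-0.12,0,0.25],[0,0,0],5]]'

```text
time_s: 10.12
eef_pos: [513.8, 7.9, 167.1]
ee_rot: [0.0, 1.0, 0.009, 0.002]
force: [-1.5, -2.1, 11.2]
grip_width: 0.194
grip_force: 62.7
```

step_arm --increments '[[[0,-0.05,0],[0,0,0],5],[[0,-0.1,0],[0,0,0],5],[[0,-0.15,0],[0,0,0],5],[[0,-0.2,0],[0,0,0],5],[[0,-0.25,0],[0,0,0],5],[[0,-0.3,0],[0,0,0],5]]'

```text
time_s: 10.88
eef_pos: [513.7, 10.9, 167.1]
ee_rot: [0.0, 1.0, 0.009, 0.002]
force: [-1.3, -2.8, 11.8]
grip_width: 0.197
grip_force: 62.7
```

step_arm --increments '[[[0,-0.15,0],[0,0,0],5],[[0,-0.3,0],[0,0,0],5],[[0,-0.45,0],[0,0,0],5],[[0,-0.6,0],[0,0,0],5],[[0,-0.75,0],[0,0,0],5],[[0,-0.9,0],[0,0,0],5],[[0,-1.05,0],[0,0,0],5],[[0,-1.2,0],[0,0,0],5]]'

```text
time_s: 11.88
eef_pos: [513.4, 23.0, 167.1]
ee_rot: [0.0, 1.0, 0.009, 0.002]
force: [-2.4, -2.0, 12.0]
grip_width: 0.196
grip_force: 62.7
```

step_arm --increments '[[[0,-0.15,0],[0,0,0],5],[[0,-0.3,0],[0,0,0],5],[[0,-0.45,0],[0,0,0],5],[[0,-0.6,0],[0,0,0],5],[[0,-0.75,0],[0,0,0],5],[[0,-0.9,0],[0,0,0],5],[[0,-1.05,0],[0,0,0],5],[[0,-1.2,0],[0,0,0],5]]'

```text
time_s: 12.88
eef_pos: [513.2, 35.0, 167.1]
ee_rot: [0.0, 1.0, 0.009, 0.002]
force: [-2.1, -2.7, 11.7]
grip_width: 0.195
grip_force: 62.7
```

step_arm --increments '[[[0,-0.07,0],[0,0,0],5],[[0,-0.14,0],[0,0,0],5],[[0,-0.21,0],[0,0,0],5],[[0,-0.28,0],[0,0,0],5],[[0,-0.35,0],[0,0,0],5],[[0,-0.42,0],[0,0,0],5],[[0,-0.5,0],[0,0,0],5],[[0,-0.55,0],[0,0,0],5]]'

```text
time_s: 13.88
eef_pos: [513.1, 38.6, 167.1]
ee_rot: [0.002, 1.0, 0.009, 0.001]
force: [-3.4, -16.1, 12.8]
grip_width: 0.203
grip_force: 62.7
```

step_arm --increments '[[[0,0.1,0],[0,0,0],5],[[0,0.18,0],[0,0,0],5],[[0,0.18,-0.05],[0,0,0],5],[[0,0.18,-0.1],[0,0,0],5],[[0.02,0.18,-0.15],[0,0,0],5],[[0.03,0.18,-0.2],[0,0,0],5],[[0.04,0.18,-0.2],[0,0,0],5]]'

```text
time_s: 14.75
eef_pos: [513.4, 38.5, 168.1]
ee_rot: [0.0, 1.0, 0.009, 0.001]
force: [2.4, -4.0, 4.4]
grip_width: 0.198
grip_force: 61.5
```

step_arm --increments '[[[-0.03,0.04,-0.04],[0,0,0],5],[[-0.03,0.04,-0.07],[0,0,0],5],[[-0.03,0.04,-0.07],[0,0,0],5]]'

```text
time_s: 15.12
eef_pos: [513.3, 38.5, 168.2]
ee_rot: [-0.0, 1.0, 0.009, 0.001]
force: [6.8, -2.6, -0.4]
grip_width: 0.2
grip_force: 60.6
```

Now the bolt bears on the keeper and the tool carries no load, so I release and lift.

step_arm --increments '[[[0,0,0],[0,0,0],25],[[0,0,0],[0,0,0],40],[[0,0,0],[0,0,0],50],[[0,0,0],[0,0,0],50],[[0,0,-2],[0,0,0],50],[[0,0,-5],[0,0,0],50],[[0,0,-9],[0,0,0],50],[[0,0,-9],[0,0,0],50]]' --squeeze 20

```text
time_s: 16.12
eef_pos: [513.3, 38.2, 261.2]
ee_rot: [0.0, 1.0, 0.009, 0.003]
force: [0.4, 0.2, -0.8]
grip_width: 0.496
grip_force: 0.0
```

Run:
```python
from h import *
w=snap('wrist','w3')['img'][:,:,::-1]; b=snap('scene','s3')['img'][125:275,170:370,::-1]
cv2.imwrite('pics/f3.png',np.hstack([cv2.resize(w,(400,300)),cv2.resize(b,(400,300),interpolation=2)]))
```

```text
(no output)
```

View pics/f3.png

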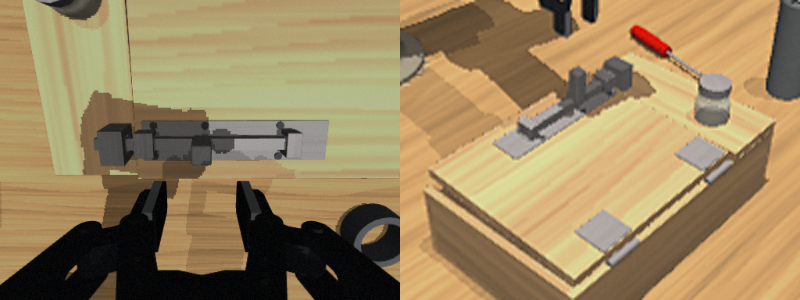

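The bolt runs through the keeper: the handle is at (200,150) in the left image, the bar reaches the keeper at (113,145), and the lid is down. I'm handing the job in.

```bash
python3 -c "
from rig import ctrl
print(ctrl.finish_job())"
```

```text
the job is handed in; nothing more can be done
None
```

The lid is closed and pressed onto its seal, the bolt is slid to its end stop through the keeper and held after release, and the job was handed in at about 16 s; no verdict was shown.

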